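# Change the flange in a slotted-washer drilling fixture

## Robot

A 6-joint arm with a two-finger parallel gripper is mounted at the origin on a cart in front of the work surface, level with it; the furniture and walls round the work are solid. World frame = base frame: x ahead of the robot, y to its left, z up, the work surface at z = 0. Lengths are in mm, angles in rad, forces in N, time in s.
With the tool pointing down it reaches from about 375 to 975 mm from the base axis. Payload 3.8 kg.
Tool frame: the origin (TCP) lies at the very end of the fingers, on their centre line; the grasp point (between the pads) lies 19 mm behind it (robot.grasp_offset is the distance from the TCP to the grasp point, in mm); z points along the fingers, y is the line along which they close (so a half turn about z gives the same grasp; the last joint's range is limited). The gripper opens to 88 mm and grips with 3 to 60 N. Pads are 18 mm wide; open, the fingers measure 123 mm over their backs; the gripper's body (75 mm by 187 mm) begins 45 mm behind the grasp point.
Start: joints at [-1.289, 0.264, 1.604, -0, 1.274, -0.037], TCP at [211.558, -640.984, 206.306] pointing down, gripper open.
Joint ranges: [-2.63, 2.63], [-0.94, 2.18], [0.31, 2.57], [-1.31, 4.45], [0, 2.66], [-2.55, 2.55]. Speed limits (rad/s): [2.57, 2.57, 3.14, 3.14, 3.14, 3.14].

## Interface

Orientations are given as [roll, pitch, yaw] about the fixed x, y, z axes, in that order (R = Rz(yaw) Ry(pitch) Rx(roll)).
In Python, from bench import robot gives the robot as it stands.
- The arm moves only by the tool play_rows, never from a script. Its argument "rows" is a list of rows, each a list of 5 numbers: the closure in counts, from 0 (fully open) to 255 (shut), then the shift along the tool's x, y, z in m, then the turn about the tool's z in rad. In form: [[grip, tx, ty, tz, turn], ...]. A call has 1 to 12 rows; each row is the pose to reach, as a shift and turn from the pose commanded when the call began, along the tool's axes at that moment; what a row does not reach only later rows make up. A row lasts 1/10 s, in which the tool goes at most 50 mm and 8.59 degrees, less where a joint would pass 70% of its speed; a pose out of reach is approached as far as the arm can. A call with a gripper value outside its range is refused whole. The fingers move at their own pace and stop on an object; "force" is the grip in N (left out, the last holds). Time passes only in rows, so rows that repeat a pose let the fingers close. It gives the time, the measured TCP pose, the force, the opening and the grip force at its end, in the units of the state.
- robot.observe(): the state, without advancing time (a new reading comes with each control period).
- robot.camera(name): name is "scene" or "top"; returns a dict with "color" (480x640x3 uint8, red, green, blue), "mtx" (3x3 intrinsics, pixels), "camera_from_world" (4x4, takes a point from world to camera coordinates). Camera axes: x right, y down, z forward; pixel columns grow to the right and rows downward; lengths in mm; the calibration is good to about 2 mm. A picture is of the moment at which its call begins. There is no depth.
- robot.finish_job(): hands the job in; it is judged then, once.
The state is a dict: "time_s": time; "q": joint angles; "dq": joint speeds; "joint_torque": joint torques, N m; "position": TCP position; "eef_rot": TCP orientation; "ft_force": force on the tool from outside, world axes, zero at the start; "ft_torque": the same for the moment, N m; "gripper_width": opening from 0.0 (shut) to 1.0 (fully open); "gripper_force": force on a finger pad.
Only numpy, scipy, OpenCV 4.12 (cv2) and the standard library are available. Lean on these libraries where they do the work, as an engineer would, in place of code of your own. Each camera call takes 0.05 s, during which the arm holds its last target. There are 200 camera calls.

## Task

The aluminium flange in the green drilling fixture has its holes, so change it for the undrilled brass blank. The nut is backed off and stays on: slide the slotted washer out sideways from under it by its orange lug and lay it on the empty pale plate, lay the dark ring there too, and set the drilled flange down flat on the other pale plate beside the one already finished. Then seat the brass blank fully down in the fixture, put the ring back centred on it and slide the washer fully home under the nut, and leave the finished flange, the tin of screws and the spanner where they are.

Things in the scene. Friction and masses are not known exactly. Their poses are not given: they have to be found in the camera images.
- fixture: Fixed. Origin on the stud's axis at bench level. Green base 124 x 94 x 12 mm, screw heads to z 19 at its corners; seat 56 across, top z 20; taper boss 30 to 22 across up to z 28; stud 10 thick, top z 76; fixed nut 20 across, underside z 63. On the seat at the start: drilled flange z 20-38, ring 38-50, washer 50-57. Flange and ring lift off over the nut, the washer goes in and out only sideways.
- washer_c (a point): Slotted steel washer, 40 mm across, 7 thick. Point: disc centre, half-way up; z up. Slot 14 wide, round end about the centre, open to own +y: pull it out along own -y (40 mm or more), push it in along +y. On the -y side an upright orange lug 12 mm thick (x), y -35 to -61 mm, 24 high from the underside: pinch it across x from above at y -48. Lies flat; once home it may point any way.
- ring_c (a point): Loose dark steel ring, 50 mm outside, 30 mm bore, 12 mm high. Point at its centre, half-way up (6 mm over its underside). At the start on top of the drilled flange, under the washer, round the stud. It can slide off centre by some mm; to clear the 20 mm nut, bring it to the stud's axis before lifting or lowering it.
- drilled_c (a point): Bright aluminium flange with a circle of six dark holes, at the start in the fixture: 68 mm outside, disc 16 mm high and a raised face (51 mm across) 2 mm higher, bore 34 mm, about 0.15 kg. Point at its centre, 9 mm over its underside.
- blank_c (a point): Brass-coloured flange without holes, lying on the bench; same sizes as the drilled one, 0.15 to 0.33 kg. Point at its centre, 9 mm over its underside. Seated in the fixture it lies flat on the seat at z = 20, its bore round the boss.
- clean_plate: Fixed pale moulded plate, empty at the start, for the washer and the ring. 209 (own x) x 165 (own y) mm, rounded corners, flat top at z = 18.5 mm. Origin at its middle, at bench level.
- done_plate: The other pale moulded plate, same sizes, fixed; a finished flange lies on its own +x half, the -x half is free. Origin at its middle, at bench level.
- finished_c (a point): Finished aluminium flange with six holes on the done plate; same sizes as the drilled one, loose. Point at its centre, 9 mm over its underside. Leave it alone.
- tin_c (a point): Open grey tin of screws, 69 mm across, 55 mm high, loose on the bench. Point at its centre, half-way up. Leave it alone.
- spanner_c (a point): Loose open-ended spanner, 35 x 164 x 8 mm, lying on the bench between fixture and robot, long side along its own y. Point at its centre. Leave it alone.

How it is judged (in metres and radians):
On the way, in this order (a step that is already met when the one before it is completed fails the run):
1. the slotted washer lies released on the empty plate (x of washer_c in the frame of clean_plate between -0.098 and 0.098 m and y of washer_c in the frame of clean_plate between -0.076 and 0.076 m and z of washer_c in the frame of clean_plate between 0.018 and 0.026 m and angle between washer_c's own z axis and vertical below 0.1 rad and contact force between the fingers and cwasher below 0.1 N and linear speed of cwasher below 0.02 m/s), for 0.2 s.
2. the ring lies released on that plate too (x of ring_c in the frame of clean_plate between -0.098 and 0.098 m and y of ring_c in the frame of clean_plate between -0.076 and 0.076 m and z of ring_c in the frame of clean_plate between 0.0205 and 0.0285 m and angle between ring_c's own z axis and vertical below 0.1 rad and contact force between the fingers and ring below 0.1 N and linear speed of ring below 0.02 m/s), for 0.2 s.
3. the drilled flange lies released on the plate with the finished one (x of drilled_c in the frame of done_plate between -0.098 and 0.098 m and y of drilled_c in the frame of done_plate between -0.076 and 0.076 m and z of drilled_c in the frame of done_plate between 0.0235 and 0.0315 m and angle between drilled_c's own z axis and vertical below 0.1 rad and contact force between the fingers and drilled below 0.1 N and linear speed of drilled below 0.02 m/s), for 0.2 s.
4. the brass blank is seated in the fixture and released (horizontal distance between blank_c and fixture below 0.005 m and z of blank_c in the frame of fixture between 0.027 and 0.031 m and angle between blank_c's own z axis and vertical below 0.06 rad and contact force between the fingers and blank below 0.1 N and linear speed of blank below 0.02 m/s), for 0.2 s.
At the end, for the whole second after the job is handed in: Brass blank flat on the fixture's seat (5 mm from the stud's axis, 2 mm in height), ring flat on it (8 mm), washer flat on the ring under the nut, centre within 8 mm of the axis; drilled flange flat on the plate with the finished one; all released and at rest (horizontal distance between blank_c and fixture below 0.005 m and z of blank_c in the frame of fixture between 0.027 and 0.031 m and angle between blank_c's own z axis and vertical below 0.06 rad and horizontal distance between each of ring_c, washer_c and fixture below 0.008 m and z of ring_c in the frame of fixture between 0.042 and 0.046 m and angle between each of ring_c, washer_c's own z axis and vertical below 0.08 rad and z of washer_c in the frame of fixture between 0.0515 and 0.0555 m and x of drilled_c in the frame of done_plate between -0.098 and 0.098 m and y of drilled_c in the frame of done_plate between -0.076 and 0.076 m and z of drilled_c in the frame of done_plate between 0.0235 and 0.0315 m and angle between drilled_c's own z axis and vertical below 0.1 rad and linear speed of each of blank, ring, cwasher, drilled below 0.02 m/s); the robot touches nothing.
It fails at once if the finished flange was moved more than 20 mm (distance of finished_c from where it was at the start of the episode above 0.02 m).
It fails at once if the tin of screws was moved more than 20 mm (distance of tin_c from where it was at the start of the episode above 0.02 m).
It fails at once if the spanner was moved more than 20 mm (distance of spanner_c from where it was at the start of the episode above 0.02 m).
It also fails if it takes over 131 s, if anything falls off the work surface, if the arm or the gripper's body presses on something with over 40 N, if the wrist force passes 120 N, or if a joint passes its speed limit or range.

## Working session

There is one attempt and no reset: what is moved stays moved. The work goes in short steps, Python scripts to look and compute and a tool call to move; the robot and the scene stay as the last step left them, time stands still between calls to the robot, and variables do not carry over. Pictures are saved under pics/ and viewed, at most 15 in all, crops included, and the job is handed in when it is done.

Besides the shell and the picture viewer there is one more tool, called as name(argument=value, ...) on one line, values as JSON. play_rows: Moves the arm, as the interface text tells. Its arguments: {"type":"object","properties":{"rows":{"type":"array","items":{"type":"array","items":{"type":"number"}}},"force":{"type":"number"}},"required":["rows"]}

```bash
ls; mkdir -p pics; python3 - <<'E'
from bench import robot
import cv2
for n in("scene","top"):
    c=robot.camera(n); cv2.imwrite(f"pics/{n}0.png",c["color"][:,:,::-1]); print(c["mtx"],c["camera_from_world"])
print(robot.observe())
E
```

```text
pics
[[480.94843521   0.         309.26232789]
 [  0.         480.94843521 239.15552494]
 [  0.           0.           1.        ]] [[-8.91889890e-01 -4.52250388e-01 -1.41798195e-03  4.23231596e+02]
 [-2.98472291e-01  5.90971560e-01 -7.49444398e-01  2.24842585e+02]
 [ 3.39774507e-01 -6.67998654e-01 -6.62065770e-01  8.56237333e+02]
 [ 0.00000000e+00  0.00000000e+00  0.00000000e+00  1.00000000e+00]]
[[469.25605721   0.         326.11410233]
 [  0.         469.25605721 233.48441972]
 [  0.           0.           1.        ]] [[-2.57957141e-02 -9.99278251e-01 -2.78847158e-02 -3.98430038e+01]
 [-9.85290553e-01  3.01285227e-02 -1.68210574e-01  5.01214560e+02]
 [ 1.68929294e-01  2.31354352e-02 -9.85356608e-01  8.67682569e+02]
 [ 0.00000000e+00  0.00000000e+00  0.00000000e+00  1.00000000e+00]]
{'time_s': 0.1, 'q': array([-1.28889463e+00,  2.64639864e-01,  1.60523192e+00, -2.51071444e-05,
        1.27371330e+00, -3.69156663e-02]), 'dq': array([ 1.37659755e-05, -2.85701578e-03, -2.68350051e-03,  6.43253415e-04,
       -1.49321380e-03, -1.61908614e-03]), 'joint_torque': array([ 8.87744391e-04, -5.03618789e+01, -3.58069754e+01,  7.31283054e-02,
        2.32891022e-02, -6.51552318e-05]), 'position': array([ 211.35661864, -640.30895269,  205.14113275]), 'eef_rot': array([-3.13960069e+00, -4.95589798e-05,  3.18824692e-01]), 'ft_force': array([ 0.07988007, -0.54484982,  0.16596163]), 'ft_torque': array([ 0.00204909, -0.02289455, -0.02794117]), 'gripper_force': 0.0, 'gripper_width': 1.0041131589160877}
```

View pics/scene0.png

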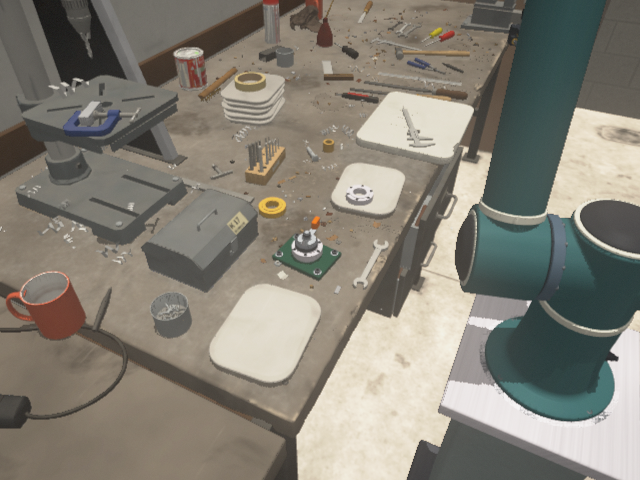

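View pics/top0.png

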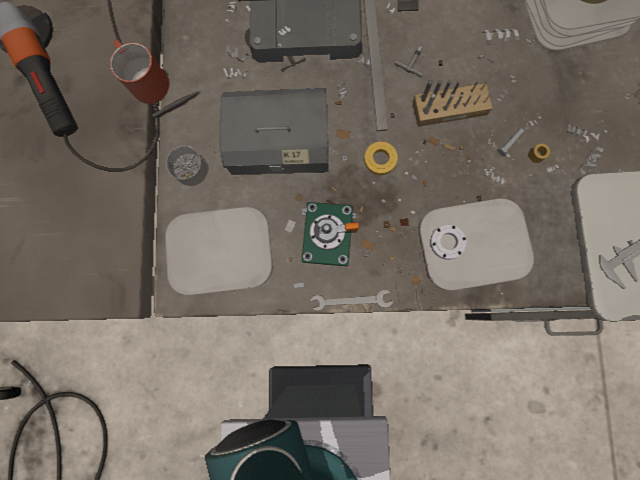

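Top view: fixture at (327,232) with the orange lug at (351,227) pointing towards world -y; brass blank at (381,157); empty plate at left (218,250); done plate at (477,243) with the finished flange at (448,241); spanner (352,299); tin (186,163).

```bash
cat > h.py <<'E'
import numpy as np,cv2
from bench import robot
def cam(n): return robot.camera(n)
def ray(c,u,v,z):
    T=c["camera_from_world"];R=T[:3,:3];o=-R.T@T[:3,3]
    d=R.T@np.linalg.inv(c["mtx"])@[u,v,1]
    return o+d*(z-o[2])/d[2]
def proj(c,p):
    T=c["camera_from_world"];q=c["mtx"]@(T[:3,:3]@np.array(p)+T[:3,3]);return q[:2]/q[2]
def mask(c,lo,hi,roi):
    h=cv2.cvtColor(c["color"],cv2.COLOR_RGB2HSV);m=cv2.inRange(h,lo,hi);k=np.zeros_like(m);x0,y0,x1,y1=roi;k[y0:y1,x0:x1]=255
    m=m&k;n,l,s,ce=cv2.connectedComponentsWithStats(m)
    i=1+np.argmax(s[1:,4]);return (l==i).astype(np.uint8),s[i],ce[i]
def crop(c,roi,f,name):
    x0,y0,x1,y1=roi;cv2.imwrite(name,cv2.resize(c["color"][y0:y1,x0:x1,::-1],None,fx=f,fy=f,interpolation=cv2.INTER_CUBIC))
E
python3 - <<'E'
from h import *
t=cam("top");s=cam("scene")
crop(t,(290,190,370,275),7,"pics/fixt.png");crop(s,(265,205,345,285),7,"pics/fixs.png")
def rep(nm,c,lo,hi,roi,z):
    m,st,ce=mask(c,lo,hi,roi);cnt=max(cv2.findContours(m,0,1)[0],key=cv2.contourArea)
    r=cv2.minAreaRect(cnt);b=np.array([ray(c,*p,z)[:2] for p in cv2.boxPoints(r)])
    print(nm,st,ce.round(1),ray(c,*ce,z).round(1),"box",b.round(0).tolist(),"mid",b.mean(0).round(1))
rep("lugT",t,(5,180,150),(18,255,255),(335,210,370,245),74)
rep("lugS",s,(5,180,150),(18,255,255),(300,205,330,235),70)
rep("grnT",t,(60,80,20),(95,255,255),(290,190,370,275),12)
rep("brassT",t,(20,100,80),(32,255,255),(350,130,410,185),16)
rep("brassS",s,(20,100,80),(32,255,255),(245,180,300,230),16)
rep("plC",t,(10,5,140),(40,70,255),(155,195,285,305),18.5)
rep("plD",t,(10,5,140),(40,70,255),(410,190,545,300),18.5)
E
```

```text
lugT [346 223  13   6  70] [351.8 225.4] [ 508.2 -103.1   74. ] box [[513.0, -92.0], [512.0, -115.0], [503.0, -115.0], [504.0, -92.0]] mid [ 508.1 -103.5]
lugS [312 217   7   7  36] [315.2 220.1] [ 512.4 -103.5   70. ] box [[523.0, -110.0], [512.0, -116.0], [502.0, -97.0], [514.0, -91.0]] mid [ 512.9 -103.7]
grnT [ 303  203   49   62 1261] [326.2 235.3] [501.4 -53.4  12. ] box [[450.0, -3.0], [572.0, -16.0], [561.0, -108.0], [440.0, -93.0]] mid [505.6 -55.1]
brassT [365 142  33  32 617] [380.7 157.3] [ 658.8 -168.9   16. ] box [[693.0, -138.0], [690.0, -204.0], [624.0, -200.0], [627.0, -136.0]] mid [ 658.6 -169.6]
brassS [259 197  27  21 363] [271.7 206.6] [ 659.7 -161.7   16. ] box [[708.0, -182.0], [650.0, -211.0], [611.0, -141.0], [666.0, -113.0]] mid [ 658.8 -161.7]
plC [ 166  207  105   88 7879] [217.6 250.6] [475.9 163.3  18.5] box [[550.0, 279.0], [567.0, 69.0], [405.0, 52.0], [388.0, 256.0]] mid [477.5 164. ]
plD [ 421  199  113   91 7186] [480.4 244.3] [ 473.1 -355.8   18.5] box [[542.0, -236.0], [571.0, -447.0], [409.0, -457.0], [381.0, -253.0]] mid [ 475.7 -348.2]
```

View pics/fixt.png

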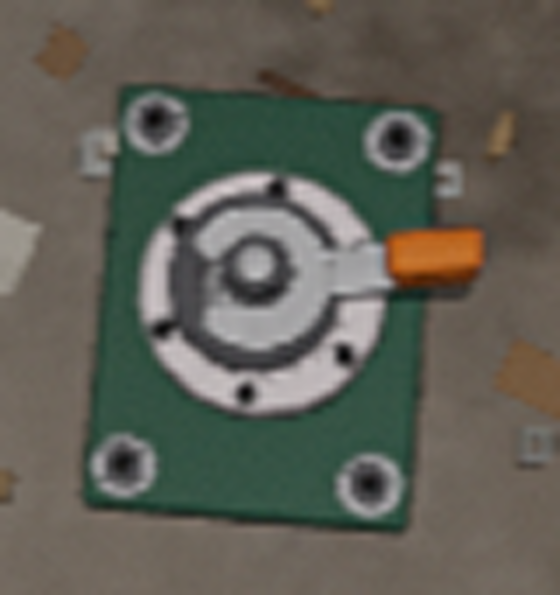

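View pics/fixs.png

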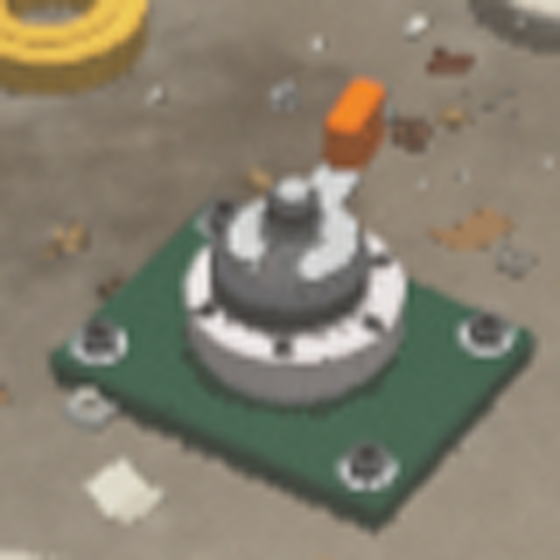

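The crops show stud top (258,262), screw heads (156,122),(398,140),(123,465),(370,485) in the top crop, lug top (435,243); the washer slot opens to crop left, lug to the right.

```bash
python3 - <<'E'
from h import *
t=cam("top");s=cam("scene")
T=lambda x,y:((x+.5)/7-.5+290,(y+.5)/7-.5+190)
S=lambda x,y:((x+.5)/7-.5+265,(y+.5)/7-.5+205)
P=np.array([ray(t,*T(*p),19) for p in [(156,122),(398,140),(123,465),(370,485)]])
print("screwsT",P.round(1).tolist(),P.mean(0))
d=P[:2].mean(0)-P[2:].mean(0);e=P[[0,2]].mean(0)-P[[1,3]].mean(0);print("axis angles",np.arctan2(d[1],d[0]),np.arctan2(e[1],e[0]),np.linalg.norm(d),np.linalg.norm(e))
Q=np.array([ray(s,*S(*p),19) for p in [(99,338),(486,330),(367,467)]]);print("screwsS",Q.round(1).tolist())
print("stud",ray(t,*T(258,262),76),ray(s,*S(294,188),76))
print("flange disc T c",ray(t,*T(262,293),36))
print("lugtop",ray(t,*T(435,243),74),ray(s,*S(357,107),74))
print("washer disc c",ray(t,*T(256,270),57))
# screw rect diag mid scene: opposite 99,338 and 486,330?
for c,roi,n in((t,(155,135,215,195),"tinT"),):
    for p in((186,158),):print(ray(c,*p,55))
E
```

```text
screwsT [[558.7, -26.2, 19.0], [551.1, -95.3, 19.0], [459.9, -14.8, 19.0], [452.2, -84.2, 19.0]] [505.47477797 -55.12664156  19.        ]
axis angles -0.11335241028106449 1.4615990128615728 99.49129363612528 69.71027135939946
screwsS [[560.7, -22.6, 19.0], [454.6, -80.3, 19.0], [461.2, -9.6, 19.0]]
stud [506.32096503 -55.65106238  76.        ] [508.58200035 -54.82464501  76.        ]
flange disc T c [504.92375737 -55.64159005  36.        ]
lugtop [ 510.39194975 -103.07875129   74.        ] [ 509.83938894 -100.24145839   74.        ]
washer disc c [507.64741527 -54.62188862  57.        ]
[657.79817794 219.40597225  55.        ]
```

```bash
cat > go.py <<'E'
import sys
from h import *
# shift in tool axes from the standing pose to x y z yaw
x,y,z,w=map(float,sys.argv[1:5]);o=robot.observe();r,p,a=o["eef_rot"];q=o["position"]
d=np.array([x,y,z])-q;c,s=np.cos(a),np.sin(a)
print("tx %.4f ty %.4f tz %.4f turn %.3f"%((c*d[0]+s*d[1])/1e3,(s*d[0]-c*d[1])/1e3,-d[2]/1e3,-((w-a+np.pi)%(2*np.pi)-np.pi)),q.round(1),o["eef_rot"].round(3))
E
python3 go.py 510 -102 160 1.63
```

```text
tx 0.4523 ty -0.4180 tz 0.0458 turn -1.311 [ 211.5 -640.7  205.8] [-3.141 -0.     0.319]
```

play_rows(rows=[[110, 0.452, -0.418, 0.0, -1.311], [110, 0.452, -0.418, 0.0, -1.311], [110, 0.452, -0.418, 0.0, -1.311], [110, 0.452, -0.418, 0.0, -1.311], [110, 0.452, -0.418, 0.0, -1.311], [110, 0.452, -0.418, 0.0, -1.311], [110, 0.452, -0.418, 0.0, -1.311], [110, 0.452, -0.418, 0.0, -1.311], [110, 0.452, -0.418, 0.0, -1.311], [110, 0.452, -0.418, 0.0, -1.311], [110, 0.452, -0.418, 0.046, -1.311], [110, 0.452, -0.418, 0.046, -1.311]], force=30)

```text
time_s: 1.5
position: [500.3, -120.6, 170.2]
eef_rot: [3.139, 0.001, 1.63]
ft_force: [0.5, -1.3, 0.1]
gripper_width: 0.568
gripper_force: 0.0
```

```bash
python3 go.py 510 -102 45 1.63
```

```text
tx 0.0180 ty 0.0108 tz 0.1252 turn 0.000 [ 500.3 -120.6  170.2] [3.139e+00 1.000e-03 1.630e+00]
```

play_rows(rows=[[110, 0.018, 0.011, 0.05, 0], [110, 0.018, 0.011, 0.07, 0], [110, 0.018, 0.011, 0.07, 0], [110, 0.018, 0.011, 0.07, 0]])

```text
time_s: 1.9
position: [508.5, -103.7, 99.5]
eef_rot: [-3.141, -0.0, 1.63]
ft_force: [-0.4, -0.4, 0.5]
gripper_width: 0.566
gripper_force: 0.0
```

```bash
python3 - <<'E'
from h import *
s=cam("scene");t=cam("top");crop(s,(265,165,365,285),5,"pics/lugs.png");crop(t,(300,180,380,270),6,"pics/lugt.png")
E
python3 go.py 510 -102 45 1.63
```

```text
tx 0.0026 ty 0.0001 tz 0.0564 turn -0.001 [ 510.1 -104.6  101.4] [3.138e+00 1.000e-03 1.629e+00]
```

View pics/lugs.png

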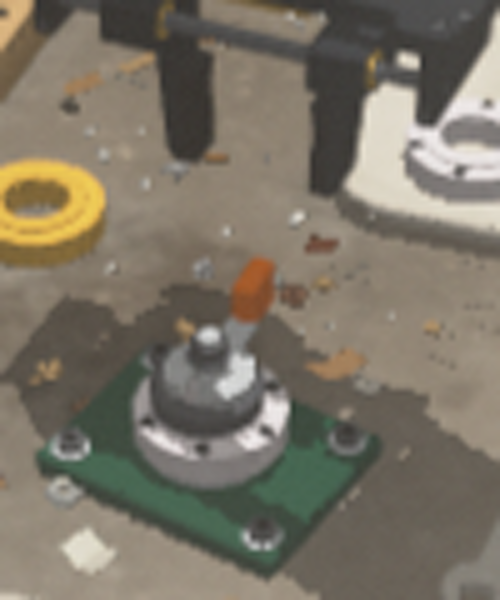

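The two fingertips at crop (190,155) and (325,190) straddle the orange lug at (254,290), midline in line with it. Descending and gripping.

play_rows(rows=[[110, 0.0025, 0, 0.04, 0], [110, 0.0025, 0, 0.056, 0], [110, 0.0025, 0, 0.056, 0], [170, 0.0025, 0, 0.056, 0], [255, 0.0025, 0, 0.056, 0], [255, 0.0025, 0, 0.056, 0], [255, 0.0025, 0, 0.056, 0], [255, 0.0025, 0, 0.056, 0], [255, 0.0025, 0, 0.056, 0]], force=35)

```text
time_s: 2.9
position: [508.7, -101.2, 43.6]
eef_rot: [3.141, 0.0, 1.63]
ft_force: [-0.5, -0.9, -0.4]
gripper_width: 0.046
gripper_force: 0.0
```

```bash
python3 - <<'E'
from h import *
print(robot.observe()["gripper_width"],robot.observe()["gripper_force"])
s=cam("scene");t=cam("top");a=cv2.resize(s["color"][190:270,265:345],None,fx=5,fy=5);b=cv2.resize(t["color"][190:270,310:390],None,fx=5,fy=5)
cv2.imwrite("pics/miss.png",np.hstack([a,b])[:,:,::-1])
E
```

```text
0.045917385665406416 0.0
```

View pics/miss.png

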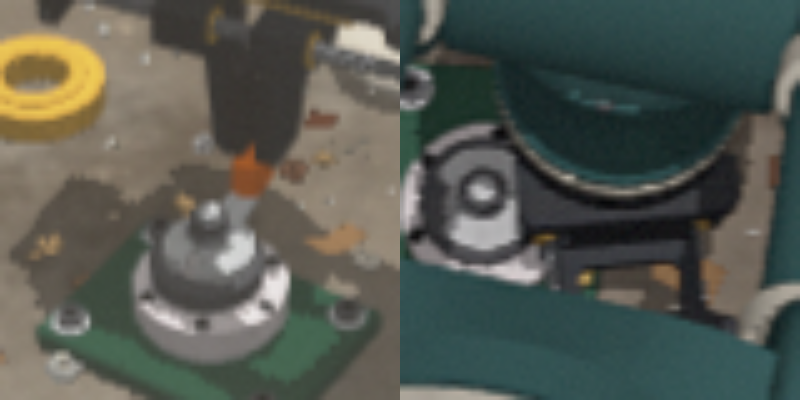

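Right: the finger tips (crop 255,160) appear behind the lug (252,175), so the pinch missed; checking where the TCP should project.

```bash
python3 - <<'E'
from h import *
s=cam("scene");o=robot.observe();print(o["position"],o["q"],o["ft_force"])
for p in [o["position"],(506.5,-54,76),(510,-102,74),(510,-102,50)]:
    print((proj(s,p)-[265,190])*5)
T=s["camera_from_world"];print(-T[:3,:3].T@T[:3,3])
E
```

```text
[ 508.49832299 -101.0808086    43.32923245] [-2.44275978e-01  1.32479150e-01  2.08729354e+00  7.71685975e-06
  9.21897723e-01 -3.03382894e-01] [ 0.00611834 -0.16793826 -0.58835418]
[255.90047055 202.67791789]
[211.35943588 209.72416325]
[254.31541844 146.90574905]
[253.89967756 189.01191518]
[153.657646   630.49646568 735.99257942]
```

```bash
python3 - <<'E'
from h import *
s=cam("scene");a=cv2.resize(s["color"][180:240,290:340],None,fx=10,fy=10,interpolation=cv2.INTER_NEAREST)[:,:400,::-1]
b=cv2.imread("pics/lugt.png");b=cv2.resize(b,(400,450));b=np.vstack([b,np.zeros((150,400,3),np.uint8)])
cv2.imwrite("pics/z.png",np.hstack([a,b]))
E
```

```text
(no output)
```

View pics/z.png

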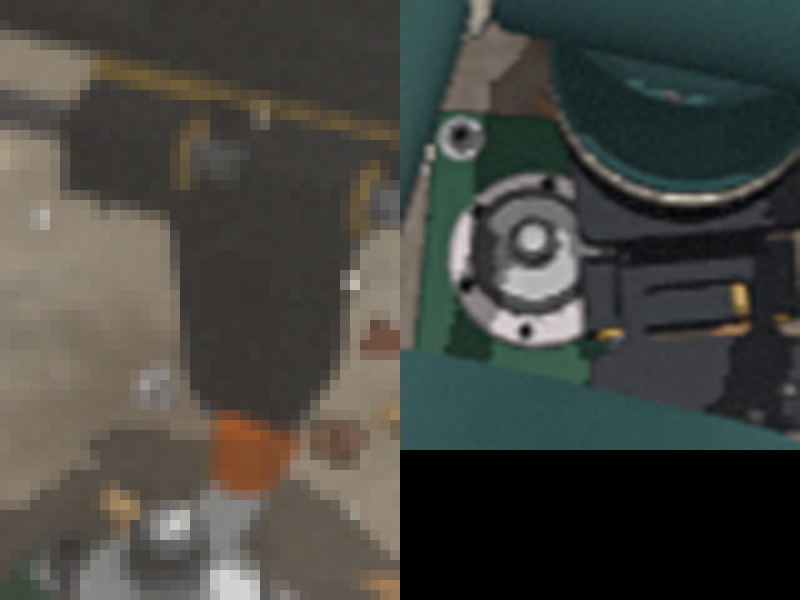

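The lug's front face (crop 215-295, 410-495) is entirely visible and no finger is beside it, so the rendered tips are not where the TCP reading says. I'll raise and move aside to where both cameras see the tips, and triangulate them.

play_rows(rows=[[255, 0, 0, -0.05, 0], [255, 0, 0, -0.1, 0], [255, -0.05, 0.0, -0.1, 0], [255, -0.1, 0.0, -0.1, 0], [255, -0.15, 0.0, -0.1, 0], [255, -0.2, 0.0, -0.1, 0], [255, -0.2, 0.0, -0.1, 0], [255, -0.2, 0.0, -0.1, 0]])

```text
time_s: 3.9
position: [519.9, -301.7, 142.8]
eef_rot: [-3.141, -0.001, 1.627]
ft_force: [0.1, 0.8, 1.0]
gripper_width: 0.004
gripper_force: 0.0
```

```bash
python3 - <<'E'
from h import *
s=cam("scene");t=cam("top");o=robot.observe();p=o["position"];print(p)
u=proj(s,p);v=proj(t,p);print(u,v)
def cr(c,u):
    x,y=int(u[0])-33,int(u[1])-50;print(x,y);i=cv2.resize(c["color"][y:y+90,x:x+66],None,fx=6,fy=6)[:,:,::-1].copy()
    cv2.circle(i,(int((u[0]-x)*6),int((u[1]-y)*6)),4,(0,0,255),1);return i
cv2.imwrite("pics/tip.png",np.hstack([cr(s,u),cr(t,v)]))
E
```

```text
[ 519.91516222 -299.71290629  142.80926114]
[349.33635202 148.55148045] [466.83398136 207.86550888]
316 98
433 157
```

View pics/tip.png

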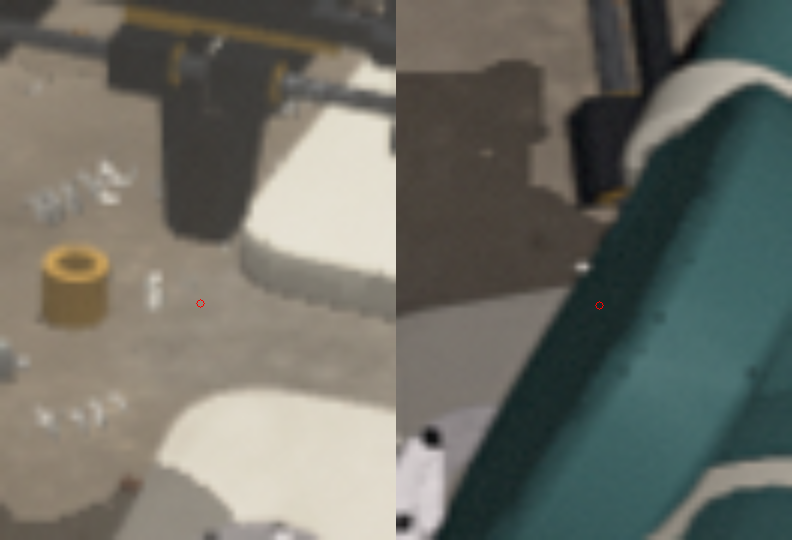

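The tip in scene crop is at about (205,240), well above the red TCP mark (200,303); in the top crop the finger carriage's yellow mark is at (605,195). Triangulating these marks.

```bash
python3 - <<'E'
from h import *
s=cam("scene");t=cam("top")
def tri(a,b):
    A=[];B=[]
    for c,u in((s,a),(t,b)):
        P=c["mtx"]@c["camera_from_world"][:3];A+= [u[0]*P[2]-P[0],u[1]*P[2]-P[1]]
    A=np.array(A);A/=np.linalg.norm(A[:,:3],axis=1)[:,None]
    x=np.linalg.lstsq(A[:,:3],-A[:,3],rcond=None);print(x[0].round(1),"res mm",np.sqrt(x[1]))
tri((345.2,108.8),(467.8,189.5))
tri((339.6,178.6),(342,246.7))
u=(316+205/6,98+238/6)
for z in(143,155,165,175):print(z,ray(s,*u,z).round(0))
E
```

```text
[ 523.5 -271.2  255.8] res mm [0.62036009]
[449.8 -82.  211.3] res mm [0.88584933]
143 [ 538. -347.  143.]
155 [ 530. -328.  155.]
165 [ 524. -311.  165.]
175 [ 517. -295.  175.]
```

The tips' ray meets the reported xy exactly (519,-300) at z≈172: the real tips are about 29 mm above the reported TCP. I'll confirm by a gentle touch on bare bench.

play_rows(rows=[[255, 0.05, 0, 0.04, 0], [255, 0.1, 0, 0.08, 0], [255, 0.1, 0, 0.12, 0], [255, 0.1, 0, 0.135, 0], [255, 0.1, 0, 0.14, 0], [255, 0.1, 0, 0.14, 0]])

```text
time_s: 4.7
position: [514.0, -199.9, 3.0]
eef_rot: [-3.14, -0.001, 1.632]
ft_force: [0.1, -0.4, 1.2]
gripper_width: 0.007
gripper_force: 0.0
```

play_rows(rows=[[255, 0, 0, 0.005, 0], [255, 0, 0, 0.01, 0], [255, 0, 0, 0.014, 0], [255, 0, 0, 0.017, 0], [255, 0, 0, 0.017, 0]])

```text
time_s: 5.2
position: [514.1, -201.1, -13.9]
eef_rot: [-3.141, -0.0, 1.629]
ft_force: [0.1, 0.4, 0.1]
gripper_width: 0.005
gripper_force: 0.0
```

Reported z -14 without contact confirms the offset. Continue slowly.

play_rows(rows=[[255, 0, 0, 0.004, 0], [255, 0, 0, 0.007, 0], [255, 0, 0, 0.01, 0], [255, 0, 0, 0.01, 0]])

```text
time_s: 5.6
position: [513.9, -200.8, -24.3]
eef_rot: [-3.141, -0.001, 1.63]
ft_force: [-0.8, -0.1, -0.7]
gripper_width: 0.005
gripper_force: 0.0
```

play_rows(rows=[[255, 0, 0, 0.002, 0], [255, 0, 0, 0.003, 0], [255, 0, 0, 0.003, 0]])

```text
time_s: 5.9
position: [514.3, -200.9, -26.8]
eef_rot: [-3.141, -0.0, 1.63]
ft_force: [-0.4, 0.7, -0.5]
gripper_width: 0.005
gripper_force: 0.0
```

play_rows(rows=[[255, 0, 0, 0.002, 0], [255, 0, 0, 0.003, 0], [255, 0, 0, 0.003, 0]])

```text
time_s: 6.2
position: [514.3, -200.9, -29.8]
eef_rot: [-3.141, -0.0, 1.63]
ft_force: [0.0, 0.5, -0.3]
gripper_width: 0.008
gripper_force: 0.0
```

play_rows(rows=[[255, 0, 0, 0.001, 0], [255, 0, 0, 0.002, 0], [255, 0, 0, 0.002, 0]])

```text
time_s: 6.5
position: [514.3, -200.9, -31.8]
eef_rot: [-3.141, -0.0, 1.63]
ft_force: [0.3, -0.0, -0.8]
gripper_width: 0.0
gripper_force: 0.0
```

play_rows(rows=[[255, 0, 0, 0.001, 0], [255, 0, 0, 0.002, 0], [255, 0, 0, 0.002, 0]])

```text
time_s: 6.8
position: [514.4, -201.0, -32.0]
eef_rot: [-3.141, -0.0, 1.63]
ft_force: [-4.4, 2.8, 12.7]
gripper_width: 0.004
gripper_force: 6.4
```

play_rows(rows=[[255, 0, 0, 0.001, 0], [255, 0, 0, 0.002, 0], [255, 0, 0, 0.002, 0]])

```text
time_s: 7.1
position: [514.5, -201.0, -32.1]
eef_rot: [-3.14, -0.0, 1.63]
ft_force: [-10.6, 4.7, 28.2]
gripper_width: 0.007
gripper_force: 13.8
```

Bench touched at reported z = -32, so real tip z = reported + 32. Update helper and go to the lug.

```bash
sed -i 's/np.array(\[x,y,z\])-q/np.array([x,y,z-32])-q/' go.py
```

play_rows(rows=[[110, 0, 0.0015, -0.05, 0], [110, 0, 0.0015, -0.1, 0], [110, 0.05, 0.0015, -0.12, 0], [110, 0.099, 0.0015, -0.12, 0], [110, 0.099, 0.0015, -0.12, 0], [110, 0.099, 0.0015, -0.12, 0]])

```text
time_s: 7.7
position: [510.0, -101.1, 84.5]
eef_rot: [3.141, 0.001, 1.633]
ft_force: [-0.1, -0.2, 0.2]
gripper_width: 0.524
gripper_force: 0.0
```

```bash
python3 go.py 510 -102 46 1.63
```

```text
tx -0.0009 ty -0.0000 tz 0.0705 turn 0.003 [ 510.  -101.1   84.5] [3.141e+00 1.000e-03 1.633e+00]
```

play_rows(rows=[[110, -0.001, 0, 0.04, 0], [110, -0.001, 0, 0.07, 0], [110, -0.001, 0, 0.07, 0], [160, -0.001, 0, 0.07, 0], [255, -0.001, 0, 0.07, 0], [255, -0.001, 0, 0.07, 0], [255, -0.001, 0, 0.07, 0], [255, -0.001, 0, 0.07, 0], [255, -0.001, 0, 0.07, 0]], force=35)

```text
time_s: 8.6
position: [510.9, -103.3, 15.2]
eef_rot: [3.14, 0.001, 1.63]
ft_force: [-0.3, -0.8, 3.2]
gripper_width: 0.134
gripper_force: 35.0
```

Lug gripped (11.8 mm). Lift 3 mm, pull out.

play_rows(rows=[[255, 0, 0, -0.003, 0], [255, 0, 0, -0.003, 0], [255, -0.01, 0, -0.003, 0], [255, -0.025, 0, -0.003, 0], [255, -0.045, 0, -0.003, 0], [255, -0.065, 0, -0.003, 0], [255, -0.075, 0, -0.003, 0], [255, -0.075, 0, -0.02, 0], [255, -0.075, 0, -0.06, 0], [255, -0.075, 0, -0.09, 0], [255, -0.075, 0, -0.09, 0]])

```text
time_s: 9.7
position: [518.3, -180.1, 109.4]
eef_rot: [3.133, 0.004, 1.629]
ft_force: [0.8, 0.1, 0.1]
gripper_width: 0.131
gripper_force: 35.0
```

```bash
python3 go.py 440 167 120 1.63;python3 - <<'E'
from h import *
s=cam("scene");crop(s,(265,130,385,280),4,"pics/pull.png")
E
```

```text
tx 0.3510 ty -0.0579 tz 0.0214 turn -0.001 [ 518.3 -180.1  109.4] [3.133 0.004 1.629]
```

View pics/pull.png

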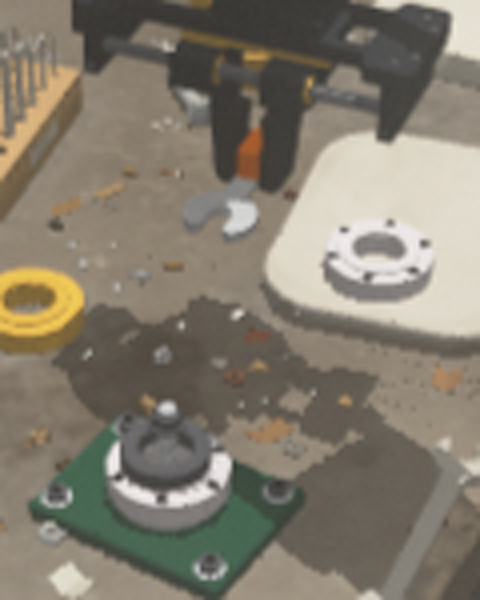

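Washer is out, held by its lug at (250,160), slot open to the camera; ring and flange stay on the fixture. Carrying to the plate.

play_rows(rows=[[255, 0.04, -0.006, 0, 0], [255, 0.08, -0.013, 0, 0], [255, 0.12, -0.02, 0, 0], [255, 0.16, -0.026, 0, 0], [255, 0.2, -0.033, 0, 0], [255, 0.24, -0.04, 0, 0], [255, 0.28, -0.046, 0, 0], [255, 0.32, -0.053, 0, 0], [255, 0.351, -0.058, 0, 0], [255, 0.351, -0.058, 0.03, 0], [255, 0.351, -0.058, 0.06, 0], [255, 0.351, -0.058, 0.06, 0]])

```text
time_s: 10.95
position: [430.2, 167.4, 38.8]
eef_rot: [-3.13, 0.003, 1.631]
ft_force: [-0.8, -0.7, -1.0]
gripper_width: 0.134
gripper_force: 35.0
```

```bash
python3 go.py 440 167 20.5 1.63
```

```text
tx -0.0010 ty 0.0097 tz 0.0503 turn 0.001 [430.2 167.4  38.8] [-3.130e+00  3.000e-03  1.631e+00]
```

play_rows(rows=[[255, -0.001, 0.008, 0.025, 0], [255, -0.001, 0.008, 0.04, 0], [255, -0.001, 0.008, 0.048, 0], [255, -0.001, 0.008, 0.05, 0], [255, -0.001, 0.008, 0.05, 0], [140, -0.001, 0.008, 0.05, 0], [140, -0.001, 0.008, 0.05, 0], [140, -0.001, 0.008, 0.05, 0], [140, -0.001, 0.008, 0.05, 0]])

```text
time_s: 11.85
position: [444.4, 168.7, -5.1]
eef_rot: [3.141, -0.0, 1.63]
ft_force: [0.5, 0.2, 0.2]
gripper_width: 0.448
gripper_force: 0.0
```

```bash
python3 go.py 506.5 -54.5 40 1.46
```

```text
tx -0.2265 ty 0.0488 tz -0.0131 turn 0.170 [444.4 168.7  -5.1] [ 3.141 -0.     1.63 ]
```

play_rows(rows=[[140, 0, 0, -0.05, 0], [60, 0, 0, -0.095, 0], [0, -0.05, 0.01, -0.095, 0.1], [0, -0.1, 0.02, -0.095, 0.17], [0, -0.15, 0.03, -0.095, 0.17], [0, -0.2, 0.04, -0.095, 0.17], [0, -0.2265, 0.049, -0.095, 0.17], [0, -0.2265, 0.049, -0.095, 0.17], [0, -0.2265, 0.049, -0.095, 0.17], [0, -0.2265, 0.049, -0.095, 0.17]])

```text
time_s: 12.85
position: [505.7, -53.9, 89.1]
eef_rot: [-3.141, -0.0, 1.46]
ft_force: [0.2, 0.2, -0.5]
gripper_width: 1.0
gripper_force: 0.0
```

```bash
python3 go.py 506.5 -54.5 40 1.46; python3 - <<'E'
from h import *
t=cam("top");s=cam("scene")
a=cv2.resize(t["color"][200:300,150:290],None,fx=3,fy=3);b=cv2.resize(s["color"][180:280,250:375],None,fx=3,fy=3)
cv2.imwrite("pics/w.png",np.hstack([a,b])[:,:,::-1])
m,st,ce=mask(t,(5,150,120),(18,255,255),(160,200,280,300));print(st,ray(t,*ce,42.5))
E
```

```text
tx -0.0005 ty 0.0009 tz 0.0811 turn 0.000 [505.7 -53.9  89.1] [-3.141 -0.     1.46 ]
[206 265   5   5  20] [441.65616235 176.23853713  42.5       ]
```

View pics/w.png

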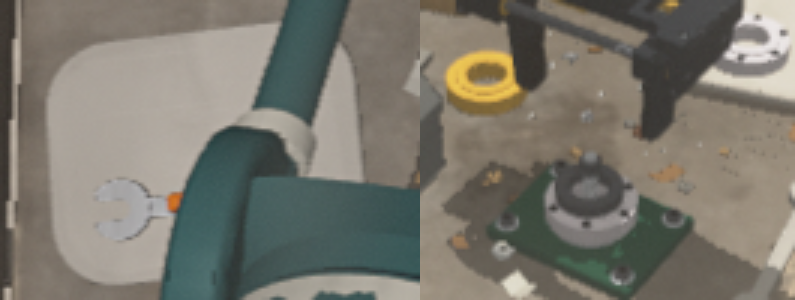

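Washer lies flat on the plate (crop 125,208). Ring is seen round the nut on the flange; descending to grip it.

play_rows(rows=[[0, -0.0005, 0.001, 0.04, 0], [0, -0.0005, 0.001, 0.07, 0], [0, -0.0005, 0.001, 0.0805, 0], [0, -0.0005, 0.001, 0.0805, 0], [0, -0.0005, 0.001, 0.0805, 0]])

```text
time_s: 13.45
position: [507.9, -54.9, 9.7]
eef_rot: [3.141, 0.0, 1.461]
ft_force: [0.6, -0.2, 1.1]
gripper_width: 1.002
gripper_force: 0.0
```

play_rows(rows=[[100, 0, 0, 0, 0], [255, 0, 0, 0, 0], [255, 0, 0, 0, 0], [255, 0, 0, 0, 0], [255, 0, 0, 0, 0], [255, 0, 0, 0, 0]], force=25)

```text
time_s: 14.05
position: [507.5, -55.4, 9.2]
eef_rot: [3.141, 0.0, 1.46]
ft_force: [-0.0, -0.1, 1.7]
gripper_width: 0.555
gripper_force: 25.0
```

play_rows(rows=[[255, 0, 0, -0.01, 0], [255, 0, 0, -0.025, 0], [255, 0, 0, -0.045, 0], [255, 0, 0, -0.07, 0], [255, 0, 0, -0.08, 0], [255, 0, 0, -0.08, 0], [255, 0, 0, -0.08, 0]])

```text
time_s: 14.75
position: [506.8, -55.3, 88.4]
eef_rot: [-3.141, -0.0, 1.46]
ft_force: [-0.5, -1.1, -0.9]
gripper_width: 0.555
gripper_force: 25.0
```

```bash
python3 go.py 512 110 23 1.46
```

```text
tx 0.1648 ty -0.0132 tz 0.0974 turn -0.000 [506.8 -55.3  88.4] [-3.141 -0.     1.46 ]
```

play_rows(rows=[[255, 0.04, -0.003, 0, 0], [255, 0.08, -0.006, 0, 0], [255, 0.12, -0.01, 0, 0], [255, 0.15, -0.013, 0.02, 0], [255, 0.165, -0.013, 0.05, 0], [255, 0.165, -0.013, 0.08, 0], [255, 0.165, -0.013, 0.093, 0], [255, 0.165, -0.013, 0.097, 0], [255, 0.165, -0.013, 0.097, 0], [255, 0.165, -0.013, 0.097, 0]])

```text
time_s: 15.75
position: [512.9, 109.7, -8.0]
eef_rot: [3.141, -0.0, 1.459]
ft_force: [-0.2, -0.7, -1.6]
gripper_width: 0.559
gripper_force: 25.0
```

play_rows(rows=[[255, 0, 0, 0.0, 0], [60, 0, 0, 0, 0], [60, 0, 0, 0, 0], [60, 0, 0, 0, 0], [20, 0, 0, -0.03, 0], [0, 0, 0, -0.08, 0], [0, 0, 0, -0.1, 0], [0, 0, 0, -0.1, 0]])

```text
time_s: 16.55
position: [516.2, 110.8, 96.3]
eef_rot: [3.133, -0.002, 1.46]
ft_force: [0.0, 0.2, -0.0]
gripper_width: 0.999
gripper_force: 0.0
```

```bash
python3 go.py 506.5 -54.5 21 1.46
```

```text
tx -0.1653 ty 0.0086 tz 0.1073 turn -0.000 [516.2 110.8  96.3] [ 3.133e+00 -2.000e-03  1.460e+00]
```

play_rows(rows=[[0, -0.05, 0.004, 0, 0], [0, -0.1, 0.008, 0, 0], [0, -0.15, 0.012, 0, 0], [0, -0.165, 0.013, 0, 0], [0, -0.165, 0.013, 0.03, 0], [0, -0.165, 0.013, 0.03, 0], [0, -0.165, 0.013, 0.03, 0], [0, -0.165, 0.013, 0.03, 0]])

```text
time_s: 17.35
position: [507.3, -54.8, 61.9]
eef_rot: [-3.141, -0.0, 1.461]
ft_force: [0.7, 0.1, -0.2]
gripper_width: 1.001
gripper_force: 0.0
```

```bash
python3 go.py 506.5 -54.5 21 1.46; python3 - <<'E'
from h import *
t=cam("top");s=cam("scene")
a=cv2.resize(t["color"][200:300,150:290],None,fx=3,fy=3);b=cv2.resize(s["color"][180:280,250:375],None,fx=3,fy=3)
cv2.imwrite("pics/r.png",np.hstack([a,b])[:,:,::-1])
E
```

```text
tx 0.0003 ty -0.0008 tz 0.0729 turn 0.001 [507.3 -54.8  61.9] [-3.141 -0.     1.461]
```

View pics/r.png

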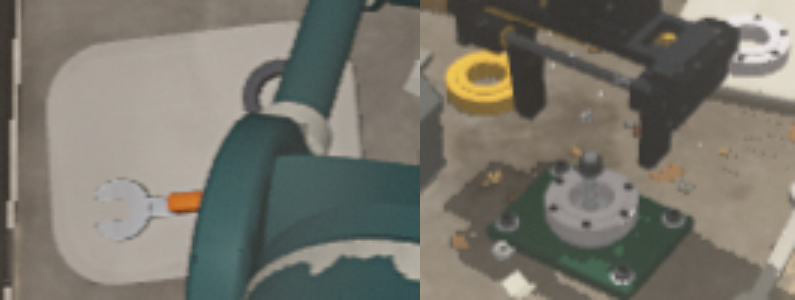

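Ring lies on the plate (crop 275,85), and the drilled flange is bare on the fixture. Descend and grip it.

play_rows(rows=[[0, 0, -0.001, 0.03, 0], [0, 0, -0.001, 0.055, 0], [0, 0, -0.001, 0.068, 0], [0, 0, -0.001, 0.072, 0], [0, 0, -0.001, 0.072, 0], [0, 0, -0.001, 0.072, 0], [120, 0, -0.001, 0.072, 0], [255, 0, -0.001, 0.072, 0], [255, 0, -0.001, 0.072, 0], [255, 0, -0.001, 0.072, 0], [255, 0, -0.001, 0.072, 0]], force=35)

```text
time_s: 18.55
position: [506.9, -55.3, -9.4]
eef_rot: [3.14, 0.0, 1.46]
ft_force: [-0.2, -0.3, 5.6]
gripper_width: 0.756
gripper_force: 35.0
```

```bash
python3 go.py 477 -403 21 1.46; python3 - <<'E'
from h import *
t=cam("top")
h=cv2.cvtColor(t["color"],cv2.COLOR_RGB2HSV)
P=t["color"]
for u in range(424,536,5): print(u, P[243,u].tolist(), end=" ")
E
```

```text
tx -0.3489 ty 0.0088 tz 0.0016 turn -0.000 [506.9 -55.3  -9.4] [3.14 0.   1.46]
424 [177, 169, 159] 429 [156, 149, 140] 434 [31, 29, 31] 439 [202, 195, 197] 444 [177, 170, 162] 449 [178, 171, 162] 454 [181, 173, 163] 459 [202, 194, 196] 464 [199, 192, 194] 469 [178, 169, 162] 474 [176, 168, 161] 479 [175, 166, 157] 484 [177, 169, 161] 489 [177, 168, 160] 494 [176, 168, 159] 499 [178, 170, 162] 504 [177, 169, 160] 509 [175, 167, 159] 514 [176, 169, 160] 519 [177, 169, 160] 524 [177, 168, 161] 529 [172, 164, 156] 534 [115, 108, 97]
```

play_rows(rows=[[255, 0, 0, -0.01, 0], [255, 0, 0, -0.03, 0], [255, 0, 0, -0.06, 0], [255, 0, 0, -0.085, 0], [255, -0.03, 0, -0.085, 0], [255, -0.07, 0.002, -0.085, 0], [255, -0.11, 0.004, -0.085, 0], [255, -0.15, 0.006, -0.085, 0], [255, -0.19, 0.008, -0.085, 0], [255, -0.23, 0.01, -0.085, 0], [255, -0.27, 0.01, -0.085, 0], [255, -0.31, 0.01, -0.085, 0]])

```text
time_s: 19.8
position: [480.9, -365.5, 74.6]
eef_rot: [-3.141, -0.001, 1.46]
ft_force: [-0.1, 0.6, -1.3]
gripper_width: 0.761
gripper_force: 35.0
```

play_rows(rows=[[255, -0.03, 0, 0, 0], [255, -0.038, 0, 0.02, 0], [255, -0.038, 0, 0.045, 0], [255, -0.038, 0, 0.06, 0], [255, -0.038, 0, 0.06, 0], [255, -0.038, 0, 0.06, 0]])

```text
time_s: 20.4
position: [477.4, -401.5, 14.6]
eef_rot: [-3.141, -0.001, 1.46]
ft_force: [0.0, 1.0, -0.7]
gripper_width: 0.755
gripper_force: 35.0
```

```bash
python3 go.py 477 -403 22 1.46
```

```text
tx -0.0016 ty -0.0002 tz 0.0246 turn 0.000 [ 477.4 -401.5   14.6] [-3.141e+00 -1.000e-03  1.460e+00]
```

play_rows(rows=[[255, -0.0015, 0, 0.015, 0], [255, -0.0015, 0, 0.022, 0], [255, -0.0015, 0, 0.0245, 0], [255, -0.0015, 0, 0.0245, 0], [255, -0.0015, 0, 0.0245, 0], [0, -0.0015, 0, 0.0245, 0], [0, -0.0015, 0, 0.0245, 0], [0, -0.0015, 0, 0.0245, 0], [0, -0.0015, 0, 0.0245, 0], [0, -0.0015, 0, -0.02, 0], [0, -0.0015, 0, -0.07, 0], [0, -0.0015, 0, -0.085, 0]])

```text
time_s: 21.6
position: [480.4, -406.4, 106.1]
eef_rot: [3.134, 0.006, 1.46]
ft_force: [-0.1, -1.1, 0.6]
gripper_width: 0.999
gripper_force: 0.0
```

```bash
python3 go.py 659 -167 120 1.57; python3 - <<'E'
from h import *
# blank: ellipse fits of brass top + scene
for n,roi in(("top",(350,130,410,185)),("scene",(245,180,300,230))):
    c=cam(n);m,st,ce=mask(c,(18,90,70),(34,255,255),roi);k=max(cv2.findContours(m,0,1)[0],key=cv2.contourArea)
    e=cv2.fitEllipse(cv2.convexHull(k));print(n,st,e,[ray(c,*e[0],z).round(1).tolist() for z in(0,9,16)])
E
```

```text
tx 0.2577 ty 0.1509 tz 0.0181 turn -0.110 [ 480.4 -406.4  106.1] [3.134 0.006 1.46 ]
top [364 141  34  34 742] ((380.4933776855469, 157.6495819091797), (32.9898567199707, 34.06903076171875), 50.73466491699219) [[663.6, -170.2, 0.0], [660.5, -169.3, 9.0], [658.1, -168.5, 16.0]]
scene [258 197  28  21 483] ((271.99871826171875, 207.02894592285156), (22.056171417236328, 28.86841583251953), 87.68756866455078) [[669.4, -178.3, 0.0], [663.1, -168.4, 9.0], [658.2, -160.7, 16.0]]
```

Blank centre from two views ≈ (660.5,-168.7). A strip's end lies near (720,-170), so I'll grip turned by 0.5 rad.

play_rows(rows=[[20, 0.04, 0.025, 0, 0.1], [20, 0.08, 0.05, 0, 0.2], [20, 0.12, 0.075, 0, 0.3], [20, 0.16, 0.1, 0, 0.39], [20, 0.2, 0.125, 0, 0.39], [20, 0.24, 0.15, 0, 0.39], [20, 0.253, 0.156, 0, 0.39], [20, 0.253, 0.156, 0.03, 0.39], [20, 0.253, 0.156, 0.06, 0.39], [20, 0.253, 0.156, 0.06, 0.39], [20, 0.253, 0.156, 0.06, 0.39]])

```text
time_s: 22.8
position: [658.3, -169.4, 37.6]
eef_rot: [-3.137, 0.001, 1.069]
ft_force: [-0.2, 0.6, -0.1]
gripper_width: 0.919
gripper_force: 0.0
```

```bash
python3 go.py 660.5 -168.7 3 1.07;  python3 - <<'E'
from h import *
t=cam("top");s=cam("scene")
a=cv2.resize(t["color"][110:210,330:430],None,fx=4,fy=4);b=cv2.resize(s["color"][140:240,225:325],None,fx=4,fy=4)
cv2.imwrite("pics/b.png",np.hstack([a,b])[:,:,::-1])
E
```

```text
tx 0.0017 ty 0.0016 tz 0.0666 turn -0.001 [ 658.3 -169.4   37.6] [-3.137e+00  1.000e-03  1.069e+00]
```

View pics/b.png

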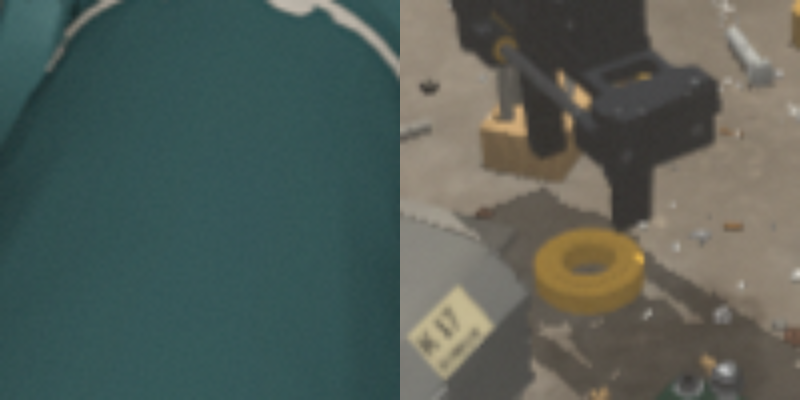

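Tips at crop (545,150) and (630,225) straddle the blank at (590,265). Descend and grip.

play_rows(rows=[[20, 0.001, 0.001, 0.03, 0], [20, 0.001, 0.001, 0.055, 0], [20, 0.001, 0.001, 0.064, 0], [20, 0.001, 0.001, 0.0665, 0], [20, 0.001, 0.001, 0.0665, 0], [100, 0.001, 0.001, 0.0665, 0], [255, 0.001, 0.001, 0.0665, 0], [255, 0.001, 0.001, 0.0665, 0], [255, 0.001, 0.001, 0.0665, 0], [255, 0.001, 0.001, 0.0665, 0]], force=45)

```text
time_s: 23.9
position: [663.1, -169.5, -24.9]
eef_rot: [3.139, -0.0, 1.07]
ft_force: [-0.8, 0.6, 7.4]
gripper_width: 0.756
gripper_force: 45.0
```

play_rows(rows=[[255, 0, 0, -0.01, 0], [255, 0, 0, -0.04, 0], [255, 0, 0, -0.08, 0], [255, 0, 0, -0.11, 0], [255, 0, 0, -0.11, 0], [255, 0, 0, -0.11, 0]])

```text
time_s: 24.5
position: [662.0, -169.1, 83.8]
eef_rot: [3.141, -0.0, 1.07]
ft_force: [-0.4, 0.1, -2.2]
gripper_width: 0.754
gripper_force: 45.0
```

```bash
python3 go.py 507 -54.8 100 1.46
```

```text
tx 0.0258 ty -0.1908 tz 0.0158 turn -0.390 [ 662.  -169.1   83.8] [ 3.141 -0.     1.07 ]
```

play_rows(rows=[[255, 0.005, -0.035, 0, -0.08], [255, 0.01, -0.07, 0, -0.18], [255, 0.015, -0.105, 0, -0.28], [255, 0.02, -0.14, 0, -0.36], [255, 0.025, -0.17, 0, -0.39], [255, 0.026, -0.191, 0, -0.39], [255, 0.026, -0.191, 0, -0.39], [255, 0.026, -0.191, 0, -0.39], [255, 0.026, -0.191, 0, -0.39], [255, 0.026, -0.191, 0, -0.39]])

```text
time_s: 25.5
position: [507.6, -55.1, 83.1]
eef_rot: [-3.142, 0.0, 1.459]
ft_force: [0.2, -0.4, -1.8]
gripper_width: 0.757
gripper_force: 45.0
```

```bash
python3 go.py 507 -54.8 33 1.46; python3 - <<'E'
from h import *
t=cam("top");s=cam("scene");p=robot.observe()["position"]
c=s
m,st,ce=mask(c,(18,90,50),(34,255,255),(250,150,370,290));k=max(cv2.findContours(m,0,1)[0],key=cv2.contourArea)
e=cv2.fitEllipse(cv2.convexHull(k));z=p[2]+32-7+9
print(st,e,z,ray(c,*e[0],z).round(1),p)
a=cv2.resize(t["color"][180:280,280:380],None,fx=4,fy=4);b=cv2.resize(s["color"][170:270,255:355],None,fx=4,fy=4)
cv2.imwrite("pics/f.png",np.hstack([a,b])[:,:,::-1])
E
```

```text
tx 0.0002 ty -0.0006 tz 0.0821 turn -0.001 [507.6 -55.1  83.1] [-3.142  0.     1.459]
[290 204  29  27 624] ((306.2738037109375, 216.79800415039062), (26.743648529052734, 34.10212707519531), 88.12567901611328) 117.25288856662868 [508.  -52.8 117.3] [507.52569521 -55.04674202  83.25288857]
```

View pics/f.png

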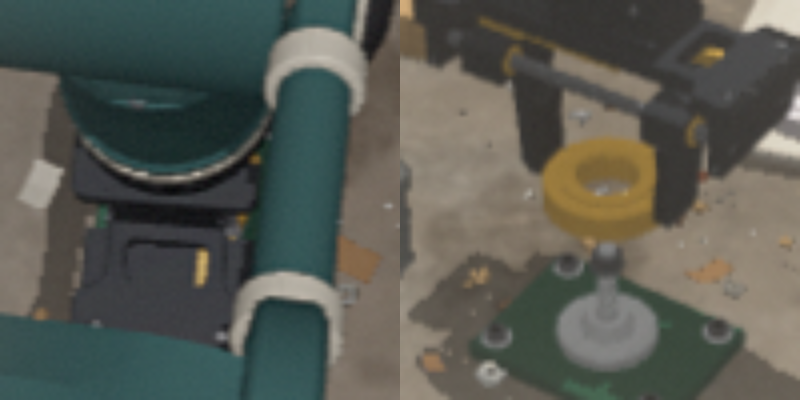

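Blank held level over the stud (blank crop (603,185), stud (607,250)). Lower it over the nut onto the boss.

play_rows(rows=[[255, 0, -0.0005, 0.02, 0], [255, 0, -0.0005, 0.04, 0], [255, 0, -0.0005, 0.06, 0], [255, 0, -0.0005, 0.072, 0], [255, 0, -0.0005, 0.077, 0], [255, 0, -0.0005, 0.08, 0], [255, 0, -0.0005, 0.083, 0], [255, 0, -0.0005, 0.083, 0], [255, 0, -0.0005, 0.083, 0]])

```text
time_s: 26.5
position: [507.0, -54.6, 1.0]
eef_rot: [3.14, 0.0, 1.46]
ft_force: [0.2, -0.6, -2.3]
gripper_width: 0.757
gripper_force: 45.0
```

play_rows(rows=[[255, 0, 0, 0.002, 0], [255, 0, 0, 0.004, 0], [255, 0, 0, 0.005, 0], [255, 0, 0, 0.005, 0]])

```text
time_s: 26.9
position: [506.4, -54.5, -4.7]
eef_rot: [3.141, 0.0, 1.46]
ft_force: [-0.4, -0.9, -1.3]
gripper_width: 0.757
gripper_force: 45.0
```

play_rows(rows=[[255, 0, 0, 0.001, 0], [255, 0, 0, 0.002, 0], [255, 0, 0, 0.002, 0]])

```text
time_s: 27.2
position: [506.5, -54.5, -5.0]
eef_rot: [-3.141, 0.0, 1.46]
ft_force: [-5.8, 0.9, 11.1]
gripper_width: 0.754
gripper_force: 45.0
```

Contact at exactly the seat height (underside 20). Release and rise.

play_rows(rows=[[255, 0, 0, -0.001, 0], [120, 0, 0, -0.001, 0], [20, 0, 0, -0.001, 0], [0, 0, 0, -0.001, 0], [0, 0, 0, -0.001, 0], [0, 0, 0, -0.03, 0], [0, 0, 0, -0.07, 0], [0, 0, 0, -0.1, 0], [0, 0, 0, -0.1, 0], [0, 0, 0, -0.1, 0]])

```text
time_s: 28.2
position: [506.9, -54.6, 93.8]
eef_rot: [3.14, 0.0, 1.46]
ft_force: [-0.4, 0.5, -0.9]
gripper_width: 0.998
gripper_force: 0.0
```

```bash
python3 go.py 513 110 21.5 1.46; python3 - <<'E'
from h import *
for n,roi in(("scene",(265,205,345,285)),):
    c=cam(n);m,st,ce=mask(c,(18,90,50),(34,255,255),roi);k=max(cv2.findContours(m,0,1)[0],key=cv2.contourArea)
    e=cv2.fitEllipse(cv2.convexHull(k));print(n,st,e,[ray(c,*e[0],z).round(1).tolist() for z in(29,)],proj(c,(506.5,-54,29)))
# ring on the clean plate, scene view
c=cam("scene");print(proj(c,(513,110,24.5)))
h=cv2.cvtColor(c["color"],cv2.COLOR_RGB2HSV);u,v=proj(c,(513,110,24.5)).astype(int)
m=np.zeros((480,640),np.uint8);m[v-25:v+25,u-25:u+25]=(h[v-25:v+25,u-25:u+25,2]<120)*255
k=max(cv2.findContours(m,0,1)[0],key=cv2.contourArea);e=cv2.fitEllipse(cv2.convexHull(k));print(e,cv2.boundingRect(k),ray(c,*e[0],24.5))
E
```

```text
tx 0.1642 ty -0.0122 tz 0.1043 turn -0.000 [506.9 -54.6  93.8] [3.14 0.   1.46]
scene [292 236  31  26 555] ((307.027587890625, 248.5728759765625), (25.998239517211914, 32.35904312133789), 88.9853515625) [[506.8, -53.1, 29.0]] [307.36181173 248.3676843 ]
[266.27627388 299.66597527]
((265.11279296875, 300.349365234375), (21.33491325378418, 24.7531681060791), 78.535888671875) (253, 290, 25, 22) [514.12498317 112.5463933   24.5       ]
```

play_rows(rows=[[0, 0.04, -0.003, 0, 0], [0, 0.08, -0.006, 0, 0], [0, 0.12, -0.009, 0, 0], [0, 0.15, -0.012, 0, 0], [0, 0.1645, -0.012, 0.03, 0], [0, 0.1645, -0.012, 0.06, 0], [40, 0.1645, -0.012, 0.09, 0], [40, 0.1645, -0.012, 0.1, 0], [40, 0.1645, -0.012, 0.104, 0], [40, 0.1645, -0.012, 0.104, 0], [40, 0.1645, -0.012, 0.104, 0]])

```text
time_s: 29.4
position: [514.0, 110.3, -9.5]
eef_rot: [3.139, -0.001, 1.459]
ft_force: [-0.7, 0.1, 0.5]
gripper_width: 0.839
gripper_force: 0.0
```

play_rows(rows=[[120, 0, 0, 0, 0], [255, 0, 0, 0, 0], [255, 0, 0, 0, 0], [255, 0, 0, 0, 0], [255, 0, 0, 0, 0], [255, 0, 0, 0, 0]], force=25)

```text
time_s: 30.0
position: [513.2, 110.4, -10.0]
eef_rot: [3.141, -0.0, 1.46]
ft_force: [-1.3, -0.9, 5.4]
gripper_width: 0.555
gripper_force: 25.0
```

play_rows(rows=[[255, 0, 0, -0.01, 0], [255, 0, 0, -0.04, 0], [255, 0, 0, -0.08, 0], [255, 0, 0, -0.104, 0], [255, -0.04, 0.003, -0.104, 0], [255, -0.08, 0.006, -0.104, 0], [255, -0.12, 0.009, -0.104, 0], [255, -0.15, 0.012, -0.104, 0], [255, -0.1645, 0.012, -0.104, 0], [255, -0.1645, 0.012, -0.104, 0], [255, -0.1645, 0.012, -0.104, 0], [255, -0.1645, 0.012, -0.104, 0]])

```text
time_s: 31.2
position: [506.2, -53.3, 93.2]
eef_rot: [-3.141, -0.001, 1.461]
ft_force: [0.2, -0.8, -0.5]
gripper_width: 0.553
gripper_force: 25.0
```

```bash
python3 go.py 507 -55 44 1.46; python3 - <<'E'
from h import *
c=cam("scene");z=robot.observe()["position"][2]+32-3+6;u,v=proj(c,(507,-55,z)).astype(int);print(z,u,v,proj(c,(507,-53.5,z)))
h=cv2.cvtColor(c["color"],cv2.COLOR_RGB2HSV)
crop(c,(260,170,360,270),5,"pics/ring.png")
E
```

```text
tx -0.0016 ty 0.0009 tz 0.0812 turn 0.001 [506.2 -53.3  93.2] [-3.141e+00 -1.000e-03  1.461e+00]
128.232154929442 307 212 [306.83484869 212.53694913]
```

play_rows(rows=[[255, -0.0015, 0.0005, 0.02, 0], [255, -0.0015, 0.0005, 0.04, 0], [255, -0.0015, 0.0005, 0.06, 0], [255, -0.0015, 0.0005, 0.074, 0], [255, -0.0015, 0.0005, 0.08, 0], [255, -0.0015, 0.0005, 0.082, 0], [255, -0.0015, 0.0005, 0.082, 0], [255, -0.0015, 0.0005, 0.082, 0]])

```text
time_s: 32.05
position: [507.6, -56.1, 12.3]
eef_rot: [3.14, 0.0, 1.46]
ft_force: [0.7, 0.5, -1.4]
gripper_width: 0.555
gripper_force: 25.0
```

play_rows(rows=[[255, 0, 0, 0.001, 0], [255, 0, 0, 0.0015, 0], [255, 0, 0, 0.0015, 0]])

```text
time_s: 32.35
position: [506.9, -56.2, 10.1]
eef_rot: [3.141, 0.0, 1.46]
ft_force: [0.1, 0.1, 0.0]
gripper_width: 0.554
gripper_force: 25.0
```

play_rows(rows=[[255, 0.001, 0, 0, 0], [255, 0.0013, 0, 0.0007, 0], [255, 0.0013, 0, 0.0007, 0], [150, 0.0013, 0, 0.0007, 0], [50, 0.0013, 0, 0.0007, 0], [50, 0.0013, 0, 0.0007, 0], [30, 0.0013, 0, 0.0007, 0], [30, 0.0013, 0, -0.03, 0], [30, 0.0013, 0, -0.07, 0], [30, 0.0013, 0, -0.1, 0], [30, 0.0013, 0, -0.1, 0], [30, 0.0013, 0, -0.1, 0]])

```text
time_s: 33.55
position: [507.4, -54.8, 110.4]
eef_rot: [3.14, 0.0, 1.46]
ft_force: [0.2, 0.9, -1.0]
gripper_width: 0.88
gripper_force: 0.0
```

```bash
python3 - <<'E'
from h import *
c=cam("scene");h=cv2.cvtColor(c["color"],cv2.COLOR_RGB2HSV)
crop(c,(265,205,345,285),6,"pics/ring2.png")
# ring dark outline inside brass area: rays at z 50 top, compare silhouettes
u,v=proj(c,(506.5,-53,44)).astype(int);print(u,v)
for r in range(v-14,v+16,2):print(r,[f"{h[r,x,0]},{h[r,x,1]},{h[r,x,2]}" for x in range(u-20,u+21,2)])
E
python3 go.py 442 167 20.5 1.63
```

```text
307 243
229 ['16,54,128', '17,53,130', '16,52,137', '17,52,132', '17,52,132', '18,51,124', '18,55,121', '17,95,153', '16,71,126', '16,56,119', '16,51,120', '16,54,123', '19,56,124', '17,53,130', '17,54,137', '18,52,143', '16,52,146', '16,53,145', '19,52,143', '18,50,144', '18,52,147']
231 ['16,55,121', '19,53,120', '17,54,127', '17,54,127', '17,52,122', '16,52,118', '17,60,111', '17,90,127', '17,89,141', '15,16,127', '15,4,131', '18,46,110', '18,57,121', '17,54,123', '16,50,132', '18,51,140', '16,51,146', '18,51,146', '18,51,146', '20,32,160', '17,50,149']
233 ['18,51,110', '18,55,92', '18,52,113', '19,51,119', '18,35,95', '18,38,88', '19,52,108', '18,62,120', '15,19,81', '30,2,109', '15,4,114', '10,10,76', '17,57,121', '17,51,125', '17,50,127', '18,53,140', '17,53,145', '16,48,148', '17,52,146', '17,52,147', '18,52,148']
235 ['18,46,83', '14,51,85', '16,47,82', '53,26,80', '8,14,72', '18,20,63', '36,15,83', '19,31,91', '30,11,68', '15,14,71', '0,10,73', '20,12,66', '19,25,82', '17,40,102', '16,51,120', '18,52,138', '15,53,150', '16,50,148', '16,49,147', '17,50,147', '17,51,149']
237
[... 2362 characters left out ...]
,129,119', '62,45,73', '62,45,74', '62,45,73']
255 ['65,45,74', '62,44,75', '60,37,76', '25,93,96', '20,132,122', '19,132,126', '19,142,142', '20,148,150', '20,148,157', '20,149,156', '20,149,152', '19,146,154', '19,149,154', '20,149,149', '20,144,142', '20,135,125', '19,135,123', '21,102,103', '62,45,74', '62,45,73', '64,48,75']
257 ['65,44,76', '62,44,75', '60,44,76', '51,46,77', '21,122,115', '19,133,123', '19,132,126', '20,132,124', '20,132,131', '20,140,138', '20,138,137', '20,140,133', '19,136,126', '19,134,124', '20,134,122', '19,133,123', '22,112,105', '62,45,74', '60,44,75', '62,45,73', '63,41,74']
tx 0.2132 ty -0.0883 tz 0.1206 turn -0.170 [506.2 -54.6 109.1] [-3.141 -0.     1.46 ]
```

```bash
python3 - <<'E'
from h import *
for n in("scene","top"):
    c=cam(n);u,v=proj(c,(443,168,36)).astype(int)
    m,st,ce=mask(c,(4,130,90),(20,255,255),(u-25,v-25,u+25,v+25));k=max(cv2.findContours(m,0,1)[0],key=cv2.contourArea)
    r=cv2.minAreaRect(k);print(n,st,ce,r,ray(c,*r[0],32 if n=="scene" else 42.5).round(1))
    print(np.array([ray(c,*p,42.5)[:2] for p in cv2.boxPoints(r)]).round(0).tolist())
E
```

```text
scene [277 324  10  15 111] [281.53153153 331.18018018] ((281.5, 331.0), (14.0, 9.0), 90.0) [445.9 167.9  32. ]
[[457.0, 165.0], [442.0, 157.0], [427.0, 185.0], [441.0, 192.0]]Traceback (most recent call last):
  File "<stdin>", line 4, in <module>
  File "h.py", line 13, in mask
    i=1+np.argmax(s[1:,4]);return (l==i).astype(np.uint8),s[i],ce[i]
        ~~~~~~~~~^^^^^^^^^
    return _wrapfunc(a, 'argmax', axis=axis, out=out, **kwds)
    return bound(*args, **kwds)
ValueError: attempt to get argmax of an empty sequence
```

play_rows(rows=[[60, 0.045, -0.018, 0, -0.1], [110, 0.09, -0.036, 0, -0.17], [110, 0.135, -0.055, 0, -0.17], [110, 0.18, -0.073, 0, -0.17], [110, 0.214, -0.087, 0, -0.17], [110, 0.214, -0.087, 0.03, -0.17], [110, 0.214, -0.087, 0.06, -0.17], [110, 0.214, -0.087, 0.06, -0.17], [110, 0.214, -0.087, 0.06, -0.17], [110, 0.214, -0.087, 0.06, -0.17]])

```text
time_s: 34.7
position: [444.8, 167.5, 50.6]
eef_rot: [3.141, -0.0, 1.629]
ft_force: [0.7, -0.1, 0.4]
gripper_width: 0.566
gripper_force: 0.0
```

```bash
python3 go.py 444.5 167.5 21 1.63
```

```text
tx -0.0000 ty -0.0003 tz 0.0616 turn -0.001 [444.8 167.5  50.6] [ 3.141 -0.     1.629]
```

play_rows(rows=[[110, 0, 0, 0.03, 0], [110, 0, 0, 0.05, 0], [110, 0, 0, 0.058, 0], [110, 0, 0, 0.0615, 0], [110, 0, 0, 0.0615, 0], [110, 0, 0, 0.0615, 0], [160, 0, 0, 0.0615, 0], [255, 0, 0, 0.0615, 0], [255, 0, 0, 0.0615, 0], [255, 0, 0, 0.0615, 0], [255, 0, 0, 0.0615, 0], [255, 0, 0, 0.0615, 0]], force=40)

```text
time_s: 35.9
position: [444.1, 167.6, -11.6]
eef_rot: [3.142, -0.0, 1.63]
ft_force: [-0.1, -0.3, 0.2]
gripper_width: 0.137
gripper_force: 40.0
```

play_rows(rows=[[255, 0, 0, -0.01, 0], [255, 0, 0, -0.04, 0], [255, 0, 0, -0.08, 0], [255, 0, 0, -0.1, 0], [255, 0, 0, -0.1, 0], [255, 0, 0, -0.1, 0]])

```text
time_s: 36.5
position: [444.0, 167.5, 88.5]
eef_rot: [3.141, -0.0, 1.63]
ft_force: [-0.6, 0.7, -1.0]
gripper_width: 0.134
gripper_force: 40.0
```

```bash
python3 go.py 510 -175 120 1.63; python3 - <<'E'
from h import *
c=cam("top");u,v=proj(c,(441.5,216,125)).astype(int);print(u,v)
g=c["color"][v-40:v+40,u-40:u+40];cv2.imwrite("pics/wt.png",cv2.resize(g,None,fx=6,fy=6)[:,:,::-1])
E
```

```text
tx -0.3458 ty 0.0457 tz 0.0005 turn -0.000 [444.  167.5  88.5] [ 3.141 -0.     1.63 ]
172 262
```

play_rows(rows=[[255, -0.04, 0.006, 0, 0], [255, -0.08, 0.011, 0, 0], [255, -0.12, 0.017, 0, 0], [255, -0.16, 0.023, 0, 0], [255, -0.2, 0.029, 0, 0], [255, -0.24, 0.034, 0, 0], [255, -0.28, 0.04, 0, 0], [255, -0.32, 0.046, 0, 0], [255, -0.349, 0.0495, 0, 0], [255, -0.349, 0.0495, 0.03, 0], [255, -0.349, 0.0495, 0.05, 0], [255, -0.349, 0.0495, 0.05, 0]])

```text
time_s: 37.75
position: [509.1, -176.4, 32.8]
eef_rot: [-3.132, -0.005, 1.629]
ft_force: [-0.9, 0.1, -1.2]
gripper_width: 0.128
gripper_force: 40.0
```

play_rows(rows=[[255, 0, 0, 0.01, 0], [255, 0, 0, 0.01, 0], [255, 0, 0, 0.01, 0]])

```text
time_s: 38.05
position: [514.4, -177.7, 28.7]
eef_rot: [3.141, 0.0, 1.63]
ft_force: [-0.7, 0.3, -0.4]
gripper_width: 0.132
gripper_force: 40.0
```

```bash
python3 go.py 514 -177.6 54 1.63
```

```text
tx 0.0001 ty -0.0004 tz 0.0067 turn 0.000 [ 514.4 -177.7   28.7] [3.141 0.    1.63 ]
```

play_rows(rows=[[255, 0, 0, 0.0067, 0], [255, 0, 0, 0.0067, 0], [255, 0, 0, 0.0067, 0]])

```text
time_s: 38.35
position: [514.1, -177.8, 21.8]
eef_rot: [3.141, 0.0, 1.63]
ft_force: [0.2, 0.5, -1.1]
gripper_width: 0.133
gripper_force: 40.0
```

```bash
python3 go.py 509.5 -102.7 54 1.63;python3 - <<'E'
from h import *
c=cam("scene");crop(c,(265,170,365,270),6,"pics/slide.png")
E
```

```text
tx 0.0753 ty -0.0002 tz -0.0002 turn -0.000 [ 514.1 -177.8   21.8] [3.141 0.    1.63 ]
```

View pics/slide.png

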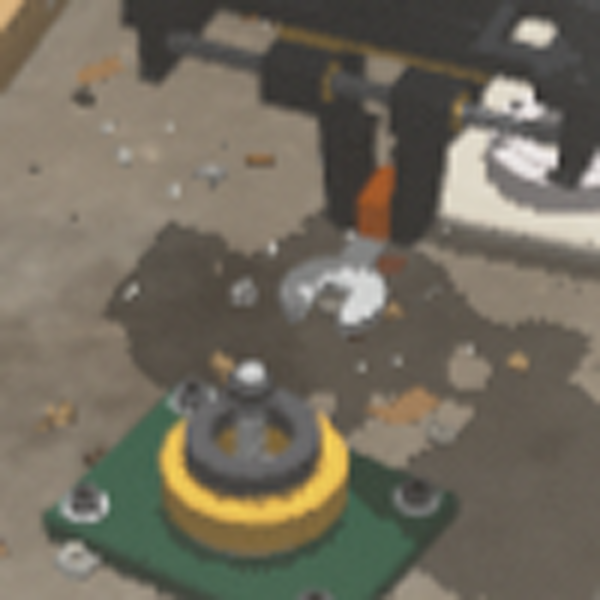

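The brass blank is seated, the ring sits centred on it (crop 253,440), and the washer is level with its slot (335,295) facing the stud. Slide in.

play_rows(rows=[[255, 0.02, 0, 0, 0], [255, 0.035, 0, 0, 0], [255, 0.05, 0, 0, 0], [255, 0.06, 0, 0, 0], [255, 0.068, 0, 0, 0], [255, 0.068, 0, 0, 0], [255, 0.068, 0, 0, 0]])

```text
time_s: 39.1
position: [510.2, -110.0, 21.7]
eef_rot: [3.141, 0.0, 1.631]
ft_force: [1.1, 0.7, -1.1]
gripper_width: 0.131
gripper_force: 40.0
```

play_rows(rows=[[255, 0.003, 0, 0, 0], [255, 0.006, 0, 0, 0], [255, 0.0075, 0, 0, 0], [255, 0.0075, 0, 0, 0]])

```text
time_s: 39.5
position: [509.5, -102.5, 21.6]
eef_rot: [-3.141, -0.0, 1.63]
ft_force: [0.1, -0.4, -0.8]
gripper_width: 0.131
gripper_force: 40.0
```

play_rows(rows=[[255, 0.001, 0, 0, 0], [255, 0.002, 0, 0, 0], [255, 0.002, 0, 0, 0]])

```text
time_s: 39.8
position: [509.7, -101.8, 21.8]
eef_rot: [3.141, 0.002, 1.631]
ft_force: [-0.9, -5.3, -0.9]
gripper_width: 0.134
gripper_force: 40.0
```

play_rows(rows=[[255, 0.001, 0, 0, 0], [255, 0.002, 0, 0, 0], [255, 0.002, 0, 0, 0]])

```text
time_s: 40.1
position: [509.8, -101.6, 22.1]
eef_rot: [3.141, 0.005, 1.632]
ft_force: [-1.2, -11.7, -1.5]
gripper_width: 0.132
gripper_force: 40.0
```

Contact with the stud: fully home. Back off to centre, lower 2 mm, release, retreat upward.

play_rows(rows=[[255, -0.005, 0, 0, 0], [255, -0.005, 0, 0.001, 0], [255, -0.005, 0, 0.002, 0], [255, -0.005, 0, 0.002, 0], [255, -0.005, 0, 0.002, 0]])

```text
time_s: 40.6
position: [509.8, -103.4, 19.8]
eef_rot: [3.141, 0.0, 1.63]
ft_force: [-0.9, -1.6, 2.1]
gripper_width: 0.131
gripper_force: 40.0
```

play_rows(rows=[[200, 0, 0, 0, 0], [140, 0, 0, 0, 0], [140, 0, 0, 0, 0], [140, 0, 0, 0, 0], [110, 0, 0, -0.02, 0], [110, 0, 0, -0.06, 0], [110, -0.04, 0, -0.1, 0], [110, -0.09, 0, -0.12, 0], [110, -0.14, 0, -0.12, 0], [110, -0.19, 0, -0.12, 0], [110, -0.2, 0, -0.12, 0], [110, -0.2, 0, -0.12, 0]])

```text
time_s: 41.8
position: [521.3, -305.7, 139.4]
eef_rot: [3.142, 0.0, 1.626]
ft_force: [-0.3, 0.2, -0.1]
gripper_width: 0.57
gripper_force: 0.0
```

```bash
python3 - <<'E'
from h import *
t=cam("top");s=cam("scene")
for n,c,roi in(("top",t,(330,205,375,250)),("scene",s,(295,205,335,240))):
    m,st,ce=mask(c,(4,130,90),(20,255,255),roi);k=max(cv2.findContours(m,0,1)[0],key=cv2.contourArea);r=cv2.minAreaRect(k)
    print(n,st,r,ray(c,*r[0],74))
a=cv2.resize(t["color"][185:285,280:380],None,fx=4,fy=4);b=cv2.resize(s["color"][190:290,255:355],None,fx=4,fy=4)
c2=cv2.resize(t["color"][190:300,400:550],None,fx=2.5,fy=2.5);c2=cv2.copyMakeBorder(c2,0,200-200,0,800-375,cv2.BORDER_CONSTANT)[:200]
cv2.imwrite("pics/end.png",np.vstack([np.hstack([a,b]),c2])[:,:,::-1])
# drilled flange on the done plate
h=cv2.cvtColor(s["color"],cv2.COLOR_RGB2HSV);print(proj(t,(477,-403,27)),proj(s,(477,-403,27)))
E
```

```text
top [345 223  14   8 100] ((351.5, 226.5), (7.0, 13.0), 90.0) [ 506.19040263 -102.53104933   74.        ]
scene [312 216   8  13  81] ((315.5, 222.0), (7.0, 12.0), 0.0) [506.71998155 -93.58779878  74.        ]
[506.03714793 240.96687522] [377.45481145 172.5136924 ]
```

View pics/end.png

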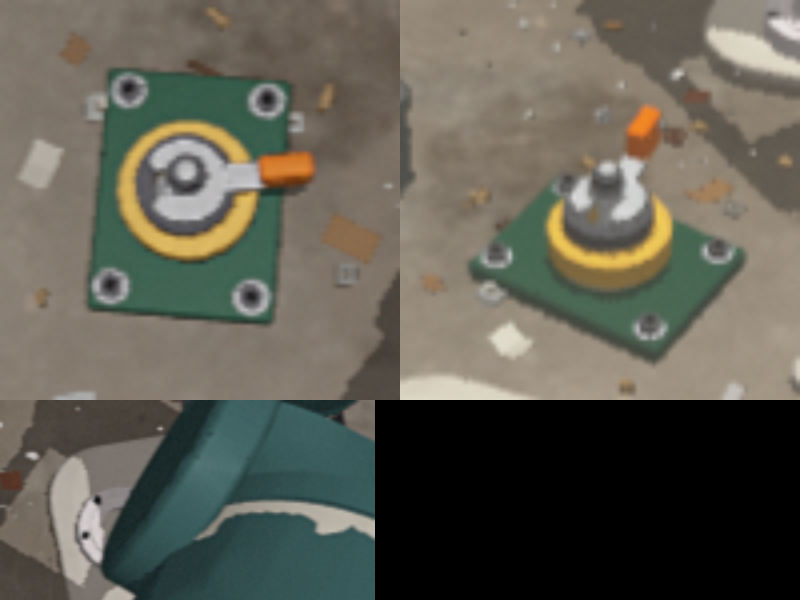

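The fixture holds the brass blank, the ring and the washer, which is home under the nut with its lug at (288,168). The gripper is clear of everything, so I'm handing in.

```bash
python3 -c "
from bench import robot
print(robot.finish_job())"
```

```text
the job is handed in; nothing more can be done
None
```

The job is handed in at about 42 s, with no result given yet: the brass blank is seated, the ring is centred on it, the washer is home under the nut, and the drilled flange was released flat on the plate beside the finished one, though the arm hid it in the last picture so I did not look at it again.

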